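# Warm the walnuts: slide the tray in, set the heat dial

### The job

Warm the walnuts for the stall's customers: first slide the wooden tray of walnuts under the warmer's canopy, fully home against the back stop, without spilling a nut. Then turn the red lever dial clockwise until its white pointer points at the middle of the yellow clip on the scale, and let go of everything. Leave the mug, the jar and the nutcracker where they stand.

Things in the scene. Friction and masses are not known exactly. Their poses are not given: they have to be found in the camera images.
- warmer: Nut warmer, fixed. Bay open towards the robot, 130 mm wide between two 10 mm wooden cheeks, under an aluminium canopy (underside 75, top 90 mm up; heater housing 55 to 125 mm behind the mouth, 115 mm high). Origin: table level, middle of the bay's mouth; x points into the bay, z up. Back stop face at x = 95 mm: the tray's centre is at x = 40 mm when home, handle outside.
- tray: Open pale-wood tray, loose, 110 x 110 mm and 40 mm high (walls and floor 5 mm), standing on the table, holding five loose walnuts. Origin: centre of its underside; x points away from its handle (into the bay when loaded), z up. About 0.3 kg.
- tray_handle (a point): Grip point of the tray's dark wooden bar handle, 90 mm from the tray's centre on its -x side, 37 mm above the tray's underside. The bar is 20 mm wide (tray's y), 24 mm high (25 to 49 mm above the table) and reaches 54 to 116 mm from the tray's centre.
- dial (a joint): Angle of the red lever dial on the scale plate, rad, 0 to 4.71, growing clockwise seen from above; at 0 the pointer stands at 135 degrees anticlockwise from the warmer's x axis. Stiff friction, stays where it is left.
- dial_axis (a point): Point on the dial's vertical axis at the top face of the round black scale plate (radius 72 mm), 48 mm above the table, at x = -20, y = -155 mm from the warmer's origin; x axis along the lever towards the pointer. The plate lies on a wooden control box at the warmer's -y side, x -100 to 100, y -230 to -80 mm, 45 mm high.
- dial_lever (a point): Point in the red lever bar, 36 mm out from the dial's axis and 25 mm above the plate. The bar is 12 mm wide, runs radially from 12 mm behind the axis to 46 mm out, and stands from 9 to 39 mm above the plate; below it is a black hub disc, radius 22 mm, 10 mm high. It can be pushed from the side or pinched.
- dial_tip (a point): Tip of the dial's white pointer, 56 mm out from the dial's axis, 5 mm above the plate.
- clip_mark (a point): Middle of the inner edge of the yellow marker clip (14 mm wide along the scale, 14 mm radially, 5 mm high), fixed on the scale plate, 56 mm from the dial's axis: the pointer tip coincides with it when the dial is set. Its x axis points radially outwards.
- nut0: A brown walnut, a ball 30 mm across lying loose in the tray. Origin: its centre.
- nut1: A brown walnut, a ball 30 mm across lying loose in the tray. Origin: its centre.
- nut2: A brown walnut, a ball 30 mm across lying loose in the tray. Origin: its centre.
- nut3: A brown walnut, a ball 30 mm across lying loose in the tray. Origin: its centre.
- nut4: A brown walnut, a ball 30 mm across lying loose in the tray. Origin: its centre.
- mug: Orange mug, 76 mm across, 85 mm high, with a handle on its +y side, empty; a bystander. Origin: centre of its underside.
- jar: Amber jar with a brass lid, 72 mm across, 100 mm high; a bystander. Origin: centre of its underside.
- nutcracker: Dark wooden nutcracker, base 150 x 70 x 28 mm with a round lever above it up to 77 mm high, reaching 100 mm to its -x side; a bystander. Origin: centre of its underside.
Things that resemble listed ones, but are neither listed nor needed, are in the scene too. What is shaped like the tray but blue or pink is not meant.

How it is judged (in metres and radians):
On the way, in this order (a step that is already met when the one before it is completed fails the run):
1. the tray is fully home under the canopy, nuts in it (x of tray in the frame of warmer between 0.032 and 0.05 m and y of tray in the frame of warmer between -0.03 and 0.03 m and angle between tray's own z axis and vertical below 0.1 rad and horizontal distance between each of nut0, nut1, nut2, nut3, nut4 and tray below 0.062 m), for 0.2 s.
2. the dial's pointer is at the clip (horizontal distance between dial_tip and clip_mark below 0.007 m), for 0.2 s.
At the end, for the whole second after the job is handed in: The tray stands flat in the bay, its centre within 8 mm of its home depth (touching the back stop), at rest with all five walnuts in it; the pointer's tip is within 7 mm of the middle of the clip (half the clip's width, about 7 degrees), the dial at rest (all of step 1 and horizontal distance between dial_tip and clip_mark below 0.007 m and linear speed of tray below 0.01 m/s and velocity of joint dial between -0.05 and 0.05 rad/s).
It fails at once if the mug is shifted by more than 30 mm or tipped (distance of mug from where it was at the start of the episode above 0.03 m or angle between mug's own z axis and vertical above 0.5 rad).
It fails at once if the jar is shifted by more than 30 mm or tipped (distance of jar from where it was at the start of the episode above 0.03 m or angle between jar's own z axis and vertical above 0.5 rad).
It fails at once if the nutcracker is shifted by more than 30 mm or tipped (distance of nutcracker from where it was at the start of the episode above 0.03 m or angle between nutcracker's own z axis and vertical above 0.5 rad).
It fails at once if a walnut leaves the tray (horizontal distance between any of nut0, nut1, nut2, nut3, nut4 and tray above 0.066 m).
It also fails if it takes over 72 s, if anything falls off the work surface, if the arm or the gripper's body presses on something with over 40 N, if the wrist force passes 120 N, or if a joint passes its speed limit or range.

### The arm

A 6-joint arm with a two-finger parallel gripper is mounted at the origin on the work surface. World frame = base frame: x ahead of the robot, y to its left, z up, the work surface at z = 0. Lengths are in m, angles in degrees, forces in N, time in s.
With the tool pointing down it reaches from about 0.25 to 0.725 m from the base axis. Payload 9.7 kg.
Tool frame: the origin (TCP) lies midway between the tips of the shut fingers; the grasp point (between the pads) lies 19 mm behind it; z points along the fingers, y is the line along which they close (so a half turn about z gives the same grasp; the last joint's range is limited). The gripper opens to 85 mm and grips with 20 to 120 N. Pads are 22 mm wide; open, the fingers measure 114 mm over their backs; the gripper's body (76 mm by 85 mm) begins 54 mm behind the grasp point. The pads swing forward as they close: fully open they stand 13 mm farther back than shut.
Start: joints at [-67.666, 4.979, 10.078, 95.1, 0, 90], TCP at [0.209, -0.509, 0.231] pointing down, gripper open.
Joint ranges: [-179.16, 179.16], [-48.56, 103.87], [-65.8, 70.77], [-126.05, 130.52], [-82.76, 87.17], [-180, 180]. Speed limits (degrees/s): [127.2, 127.2, 147.25, 180, 180, 180].

### API

Orientations are given as [roll, pitch, yaw] about the fixed x, y, z axes, in that order (R = Rz(yaw) Ry(pitch) Rx(roll)).
In Python, from workcell import readout, imaging, bot, spotter gives the robot as it stands.
- The arm moves only by the shell command python3 -m jog 'ROWS' [FORCE]. ROWS is JSON, a list of rows, each an object with "rotation": the turn, a rotation vector about the world's x, y, z in degrees, a list of three; "translation": the shift along the world's x, y, z in mm, a list of three; "grip": the finger opening in mm, from 0 to 85.4. In form: [{"rotation": [wx, wy, wz], "translation": [dx, dy, dz], "grip": grip}, ...]. A call has 1 to 20 rows; each row is the pose to reach, as a shift and turn from the pose commanded when the call began; what a row does not reach only later rows make up. A row lasts 1/10 s, in which the tool goes at most 50 mm and 8.59 degrees, less where a joint would pass 70% of its speed; a pose out of reach is approached as far as the arm can. A call with a gripper value outside its range is refused whole. The fingers move at their own pace and stop on an object; FORCE is the grip in N (left out, the last holds). Time passes only in rows, so rows that repeat a pose let the fingers close. It gives the time, the measured TCP pose, the force, the opening and the grip force at its end, in the units of the state.
- readout.get_obs(): the state, without advancing time (a new reading comes with each control period).
- imaging.camera(name): name is "side" or "top"; returns (picture, depth): 400x640x3 uint8, red, green, blue; 400x640 float32, m along the optical axis (not along the pixel's ray), 0 where there is no reading.
- imaging.camera_info(name): a dict with "vertical_fov" (degrees; the focal length in pixels is half the picture's height over the tangent of half this angle, whatever the lens; pixels are square), "cx", "cy" (the principal point, pixels), "k1" (the pictures are not rectified: a ray, as slopes to the right and down, at radius r is drawn at 1 + k1 r^2 times it, then the intrinsics apply), "extrinsics" (4x4, takes a point from camera to world coordinates). Camera axes: x right, y down, z forward; pixel columns grow to the right and rows downward; lengths in m; the calibration is good to about 2 mm. A picture is of the moment at which its call begins. camera_info takes no time and is no camera call.
- bot.job_done(): hands the job in; it is judged then, once.
Trained networks look in the newest picture that a camera, given by its name, has taken for a name from the list of things; names that differ only in an ending like _2 or _b are one class to them, and where a whole thing is asked for, a point or a joint stands for the part that bears it (a point fixed in the world has none). Each returns a list of dicts, best first, with "confidence" (0 to 1); they miss things now and then, are a little off and sometimes report something else, mostly with a low value. They report only what shows in the picture. A call takes as long as a camera call. They do not tell look-alikes from the thing itself.
- spotter.spot_in(camera, target): "box" ([centre column, centre row, width, height] in pixels, round what is visible of it).
- spotter.mark_of(camera, target): "uv" ([column, row] in pixels: a listed point, or the origin of a listed thing).
The state is a dict: "time": time; "q": joint angles; "qd": joint speeds; "joint_efforts": joint torques, N m; "ee_pos": TCP position; "tcp_rot": TCP orientation; "wrist_force": force on the tool from outside, world axes, zero at the start; "torque": the same for the moment, N m; "opening": finger opening in m; "grasp_force": force on a finger pad.
Only numpy, scipy, OpenCV 4.12 (cv2) and the standard library are available. Lean on these libraries where they do the work, as an engineer would, in place of code of your own. Each camera call takes 0.05 s, during which the arm holds its last target. There are 200 camera calls.

## Working session

There is one attempt and no reset: what is moved stays moved. The work goes in short steps, Python scripts to look and compute and a shell command to move; the robot and the scene stay as the last step left them, time stands still between calls to the robot, and variables do not carry over. Pictures are saved under pics/ and viewed, at most 10 in all, crops included, and the job is handed in when it is done.

```bash
mkdir -p pics; ls; cat > h.py <<'E'
import numpy as np, cv2
from workcell import readout, imaging, bot, spotter
def K(n):
    i=imaging.camera_info(n); f=200/np.tan(np.radians(i['vertical_fov'])/2)
    return i,f
def ray(n,u,v):
    i,f=K(n); d=np.array([(u-i['cx'])/f,(v-i['cy'])/f]); s=d.copy()
    for _ in range(30): s=d/(1+i['k1']*(s@s))
    T=np.array(i['extrinsics']); return T[:3,3],T[:3,:3]@np.r_[s,1]
def at_z(n,u,v,z):
    o,d=ray(n,u,v); return o+d*(z-o[2])/d[2]
def at_d(n,u,v,dep):
    o,d=ray(n,u,v); return o+d*dep
def proj(n,P):
    i,f=K(n); T=np.array(i['extrinsics']); c=T[:3,:3].T@(np.array(P)-T[:3,3]); s=c[:2]/c[2]
    return s*(1+i['k1']*(s@s))*f+[i['cx'],i['cy']]
E
python3 - <<'E'
from h import *
for n in('side','top'):
    p,d=imaging.camera(n); cv2.imwrite(f'pics/{n}0.png',p[:,:,::-1])
    np.save(n+'d.npy',d); print(n,np.round(imaging.camera_info(n)['extrinsics'],3).tolist())
    for t in ['warmer','tray','tray_handle','dial_axis','dial_lever','dial_tip','clip_mark','mug','jar','nutcracker']:
        for r in spotter.mark_of(n,t)[:4]:
            u,v=r['uv']; dd=d[int(np.clip(v,0,399)),int(np.clip(u,0,639))]
            print(t,np.round(r['uv'],1),round(r['confidence'],2),np.round(at_d(n,u,v,dd),3))
print(readout.get_obs())
E
```

```text
pics
side [[-0.986, -0.137, 0.091, 0.456], [-0.164, 0.764, -0.624, 0.567], [0.016, -0.63, -0.776, 0.708], [0.0, 0.0, 0.0, 1.0]]
warmer [253.1 208. ] 0.95 [ 0.682  0.053 -0.   ]
tray [288.6 229.8] 0.71 [0.58  0.114 0.02 ]
tray [419.5 316.3] 0.63 [0.285 0.262 0.005]
tray [375.1 202.2] 0.61 [ 0.391 -0.014  0.004]
tray_handle [385.9 279.1] 0.94 [0.361 0.214 0.047]
tray_handle [324.6 236.9] 0.67 [0.496 0.137 0.048]
tray_handle [401.  167.9] 0.56 [ 0.337 -0.1    0.047]
dial_axis [284.5 211.7] 0.57 [0.598 0.075 0.033]
dial_axis [280.6 153.7] 0.5 [ 0.639 -0.076  0.066]
dial_lever [275.8 154.9] 0.57 [ 0.644 -0.051  0.085]
dial_tip [274.4 164.3] 0.79 [ 0.652 -0.055  0.047]
dial_tip [285.  213.2] 0.69 [0.596 0.079 0.033]
dial_tip [294.3 235.7] 0.38 [0.563 0.135 0.032]
clip_mark [255.1 152.1] 0.45 [ 0.709 -0.084  0.052]
mug [324.9 382.8] 0.75 [0.452 0.413 0.003]
jar [361.7 137.1] 0.94 [ 0.444 -0.225  0.023]
nutcracker [201.7 348.4] 0.55 [0.68  0.399 0.026]
nutcracker [281.5 149.5] 0.29 [ 0.643 -0.1    0.058]
top [[-0.015, -0.993, 0.119, 0.359], [-1.0, 0.014, -0.013, 0.077], [0.011, -0.119, -0.99
[... 1005 characters left out ...]
5 150.4] 0.58 [0.673 0.377 0.069]
{'time': 1.1, 'q': array([-6.76665277e+01,  4.97826462e+00,  1.00802533e+01,  9.50989066e+01,
       -3.54863372e-04,  9.00007813e+01]), 'qd': array([-0.08023833, -0.03856247,  0.0526895 ,  0.04576324,  0.08015031,
       -0.08868222]), 'joint_efforts': array([-3.48378062e-04, -5.20107365e+01,  4.64866662e+01,  1.70227264e-03,
       -3.99851399e-05,  1.15496724e-05]), 'ee_pos': array([ 0.2090013 , -0.50875569,  0.23130852]), 'tcp_rot': array([1.79996918e+02, 3.54821342e-04, 2.23326910e+01]), 'wrist_force': array([-1.1081249 ,  0.41982509, -1.05536284]), 'torque': array([0.0280997 , 0.00384196, 0.03374711]), 'grasp_force': 0.0, 'opening': 0.0855632324576507}
```

View pics/side0.png

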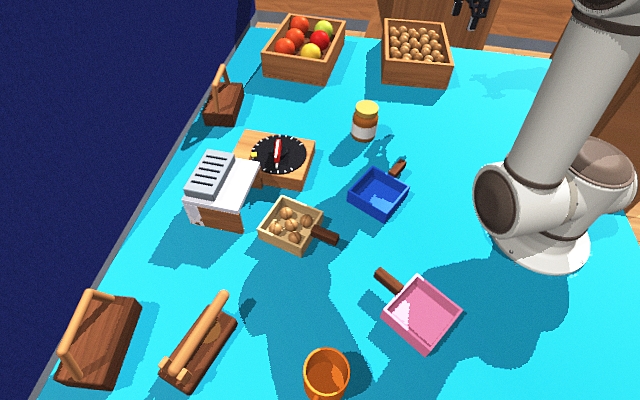

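```bash
python3 -c "
import cv2
a=cv2.imread('pics/top0.png');cv2.imwrite('pics/topc.png',cv2.resize(a[100:320,180:460],None,fx=2.7,fy=2.7,interpolation=cv2.INTER_CUBIC))"
```

```text
(no output)
```

View pics/topc.png

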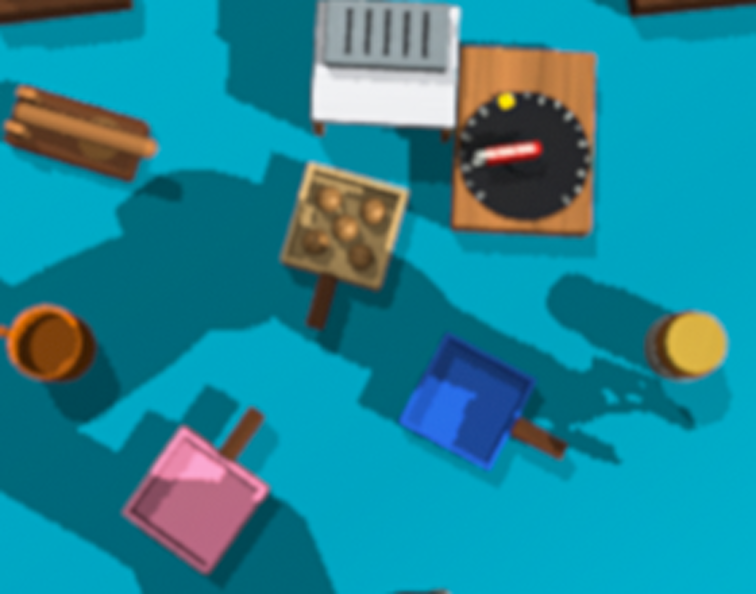

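Three tray-shaped things: pale wood with walnuts (side 290,225; top-crop 345,225), blue (side 378,192), pink (side 420,312). The pale wooden one holding five walnuts is meant; the crop confirms it. The handle is towards the robot. The dial's white pointer points left (crop 475,158) and the clip is ahead (crop 507,100). Next I measure poses from the depth clouds.

```bash
cat >> h.py <<'E'
def cloud(n,p,d):
    i,f=K(n); v,u=np.mgrid[0:400,0:640]; D=np.array([[f,0,i['cx']],[0,f,i['cy']],[0,0,1]],float)
    x=(u-i['cx'])/f; y=(v-i['cy'])/f; a,b=x.copy(),y.copy()
    for _ in range(20):
        s=1+i['k1']*(a*a+b*b); a,b=x/s,y/s
    T=np.array(i['extrinsics']); P=np.stack([a*d,b*d,d],-1)@T[:3,:3].T+T[:3,3]
    m=d>0; return P[m],p[m].astype(int),np.stack([u,v],-1)[m]
def rect(P):
    (c,s,a)=cv2.minAreaRect((P[:,:2]*1000).astype(np.float32)); return np.round(c,1),np.round(s,1),round(a,1)
def near(P,x,y,r): return np.hypot(P[:,0]-x,P[:,1]-y)<r
E
cat > meas.py <<'E'
from h import *
for n in('side','top'):
    p,d=imaging.camera(n); P,C,U=cloud(n,p,d); r,g,b=C.T; z=P[:,2]
    hsv=cv2.cvtColor(C.astype(np.uint8)[None],cv2.COLOR_RGB2HSV)[0].astype(int)
    print(n)
    m=near(P,.57,.11,.09)&(z>.034)&(z<.044)&(hsv[:,0]<30)&(r>g+10)&(r>130)
    print('tray rim',m.sum(),rect(P[m]))
    m=near(P,.50,.14,.07)&(z>.042)&(z<.056); print('handle top',m.sum(),rect(P[m]),np.round(P[m].mean(0),4),z[m].max())
    m=near(P,.74,.06,.13)&(z>.08)&(z<.097)&(abs(r-b)<40);print('canopy',m.sum(),rect(P[m]))
    m=near(P,.66,-.09,.15)&(z>.037)&(z<.051)&((r>b+25)|(r+g+b<150));print('box top',m.sum(),rect(P[m]))
    m=near(P,.66,-.09,.09)&(z>.041)&(z<.056)&(r+g+b<150);print('plate',m.sum(),[np.round(q,4) for q in cv2.minEnclosingCircle((P[m][:,:2]*1000).astype(np.float32))])
    m=near(P,.66,-.09,.1)&(r>140)&(g<90)&(b<90)&(z>.06);print('lever red',m.sum(),rect(P[m]),z[m].max())
    m=near(P,.66,-.09,.1)&(r>150)&(g>130)&(b<90);print('clip',m.sum(),rect(P[m]),np.round(P[m].mean(0),4),U[m].mean(0))
    for t in ['tray','tray_handle','warmer','dial_axis','dial_lever','dial_tip','clip_mark','nut0']:
        zz=dict(tray=0,tray_handle=.037,warmer=0,dial_axis=.048,dial_lever=.073,dial_tip=.053,clip_mark=.05,nut0=.02)[t]
        print(t,[(round(q['confidence'],2),np.round(at_z(n,*q['uv'],zz)[:2]*1000).tolist()) for q in spotter.mark_of(n,t)])
E
python3 meas.py
```

```text
side
tray rim 406 (array([579.4,  99.8]), array([111.2, 109.9]), 73.1)
handle top 258 (array([507.9, 142.2]), array([75.5, 65.2]), 66.7) [0.4987 0.1267 0.0478] 0.05186905323964308
canopy 1726 (array([744.5,  53.1]), array([152.5, 131.8]), 86.3)
box top 2290 (array([673. , -61.1]), array([221.3, 198. ]), 86.4)
plate 1124 [array([649.7159, -94.8145]), np.float64(71.483)]
lever red 62 (array([647.2, -78.8]), array([12. , 57.5]), 7.6) 0.08812083876955579
clip 34 (array([645.7, -80.2]), array([116.2, 149.4]), 83.3) [ 0.647  -0.0667  0.046 ] [277.32352941 161.82352941]
tray [(0.94, [284.0, 266.0]), (0.81, [578.0, 99.0]), (0.69, [389.0, -31.0]), (0.35, [685.0, 57.0])]
tray_handle [(0.86, [495.0, 125.0]), (0.77, [343.0, -114.0]), (0.57, [353.0, 208.0])]
warmer [(0.74, [681.0, 52.0])]
dial_axis [(0.81, [645.0, -91.0])]
dial_lever [(0.52, [643.0, -58.0])]
dial_tip [(0.64, [647.0, -41.0]), (0.62, [673.0, 96.0]), (0.18, [654.0, -78.0])]
clip_mark [(0.46, [712.0, -89.0])]
nut0 [(0.66, [562.0, 130.0]), (0.65, [545.0, 90.0]), (0.65, [602.0, 113.0]), (0.53, [575.0, 92.0]), (0.46, [597.0, 71.0])]
top
[... 349 characters left out ...]
p.float64(79.5973)]
lever red 28 (array([649.8, -77.4]), array([18.4, 54.1]), 10.0) 0.09145883781725583
clip 312 (array([665. , -96.6]), array([135.1, 186.1]), 83.5) [ 0.6998 -0.0652  0.0453] [363.6025641  141.14102564]
tray [(0.8, [576.0, 107.0]), (0.75, [292.0, 266.0]), (0.71, [391.0, -23.0]), (0.67, [461.0, 412.0])]
tray_handle [(0.92, [495.0, 137.0]), (0.71, [367.0, 212.0]), (0.67, [342.0, -115.0])]
warmer [(0.87, [681.0, 63.0])]
dial_axis [(0.69, [657.0, -98.0])]
dial_lever [(0.78, [652.0, -61.0])]
dial_tip [(0.47, [637.0, -44.0])]
clip_mark [(0.43, [707.0, -83.0])]
nut0 [(0.63, [611.0, 114.0]), (0.6, [577.0, 108.0]), (0.42, [602.0, 83.0]), (0.41, [546.0, 89.0]), (0.38, [556.0, 139.0])]
```

```bash
python3 -m jog '[{"rotation":[0,0,8],"translation":[20,40,0],"grip":60}]'; python3 - <<'E'
from h import *
print(readout.get_obs()['q'].round(1))
for n in('side','top'):
    p,d=imaging.camera(n); P,C,U=cloud(n,p,d); r,g,b=C.T; z=P[:,2]
    m=near(P,.493,.127,.036)&(z>.043)&(z<.055)&(b<120);print(n,m.sum(),rect(P[m]),P[m].mean(0).round(4))
    m=near(P,.705,-.08,.03)&(z>.03)&(r>130)&(g>110)&(b<90)&(abs(r-g)<60);print('clip',m.sum(),rect(P[m]),P[m].mean(0).round(4),at_z(n,*U[m].mean(0),.053))
E
```

```text
time: 2.1
ee_pos: [0.228, -0.4707, 0.2299]
tcp_rot: [-179.9, 0.0, 30.2]
wrist_force: [1.0, 0.3, 0.1]
opening: 0.0731
grasp_force: 0.0
[-64.1   1.3   6.1  94.8  -0.   85.7]
side 239 (array([497.9, 125.2]), array([21.2, 59.8]), 72.4) [0.4974 0.1266 0.0481]
clip 13 (array([711.6, -74.3]), array([ 9.5, 18.3]), 71.6) [ 0.711  -0.0742  0.0511] [ 0.71026813 -0.07234123  0.053     ]
top 135 (array([496.6, 128.9]), array([26.2, 63.2]), 70.7) [0.4956 0.1275 0.0482]
clip 44 (array([712.2, -77. ]), array([19.7, 49.2]), 11.2) [ 0.7136 -0.0765  0.0488] [ 0.71252736 -0.07604886  0.053     ]
```

```bash
R='x'; python3 -m jog '[{"rotation":[0,0,132.5],"translation":[259,599,-60],"grip":60},{"rotation":[0,0,132.5],"translation":[259,599,-60],"grip":60},{"rotation":[0,0,132.5],"translation":[259,599,-60],"grip":60},{"rotation":[0,0,132.5],"translation":[259,599,-60],"grip":60},{"rotation":[0,0,132.5],"translation":[259,599,-60],"grip":60},{"rotation":[0,0,132.5],"translation":[259,599,-60],"grip":60},{"rotation":[0,0,132.5],"translation":[259,599,-60],"grip":60},{"rotation":[0,0,132.5],"translation":[259,599,-60],"grip":60},{"rotation":[0,0,132.5],"translation":[259,599,-60],"grip":60},{"rotation":[0,0,132.5],"translation":[259,599,-60],"grip":60},{"rotation":[0,0,132.5],"translation":[259,599,-60],"grip":60},{"rotation":[0,0,132.5],"translation":[259,599,-60],"grip":60},{"rotation":[0,0,132.5],"translation":[259,599,-60],"grip":60},{"rotation":[0,0,132.5],"translation":[259,599,-60],"grip":60},{"rotation":[0,0,132.5],"translation":[259,599,-60],"grip":60},{"rotation":[0,0,132.5],"translation":[259,599,-60],"grip":60},{"rotation":[0,0,132.5],"translation":[259,599,-60],"grip":60},{"rotation":[0,0,132.5],"translation":[259,599,-60],"grip":60},{"rotation":[0,0,132.5],"translation":[259,599,-60],"grip":60},{"rotation":[0,0,132.5],"translation":[259,599,-60],"grip":60}]'
```

```text
time: 4.2
ee_pos: [0.4881, 0.1301, 0.1714]
tcp_rot: [180.0, 0.0, 162.8]
wrist_force: [0.1, 0.5, -0.9]
opening: 0.0602
grasp_force: 0.0
```

```bash
python3 -m jog '[{"rotation":[0,0,0],"translation":[0,0,-40],"grip":55},{"rotation":[0,0,0],"translation":[0,0,-80],"grip":55},{"rotation":[0,0,0],"translation":[0,0,-120],"grip":55},{"rotation":[0,0,0],"translation":[0,0,-140],"grip":55},{"rotation":[0,0,0],"translation":[0,0,-151],"grip":50},{"rotation":[0,0,0],"translation":[0,0,-151],"grip":36},{"rotation":[0,0,0],"translation":[0,0,-151],"grip":28},{"rotation":[0,0,0],"translation":[0,0,-151],"grip":22},{"rotation":[0,0,0],"translation":[0,0,-151],"grip":15},{"rotation":[0,0,0],"translation":[0,0,-151],"grip":15},{"rotation":[0,0,0],"translation":[0,0,-151],"grip":15},{"rotation":[0,0,0],"translation":[0,0,-151],"grip":15}]' 40; python3 meas.py | egrep 'side|top|tray rim|^tray|^nut'
```

```text
time: 5.4
ee_pos: [0.4889, 0.1303, 0.0219]
tcp_rot: [179.9, 0.1, 162.8]
wrist_force: [-2.7, -1.9, 6.6]
opening: 0.0193
grasp_force: 38.9
side
tray rim 253 (array([580.5, 103.2]), array([108.1, 111.5]), 72.6)
handle top 112 (array([516.8, 132.4]), array([92.4, 46. ]), 12.7) [0.4971 0.1301 0.0478] 0.0538101881539923
box top 2105 (array([672.8, -60.6]), array([221.2, 197.8]), 87.2)
tray [(0.76, [584.0, 95.0]), (0.65, [286.0, 263.0])]
tray_handle [(0.95, [334.0, -112.0]), (0.88, [497.0, 128.0]), (0.87, [357.0, 210.0])]
nut0 [(0.59, [594.0, 69.0]), (0.58, [566.0, 128.0]), (0.56, [552.0, 86.0]), (0.5, [608.0, 115.0]), (0.49, [580.0, 91.0])]
top
tray rim 134 (array([589.2, 100.5]), array([110.6,  85.7]), 70.7)meas.py:8: RuntimeWarning: Mean of empty slice.
  m=near(P,.50,.14,.07)&(z>.042)&(z<.056); print('handle top',m.sum(),rect(P[m]),np.round(P[m].mean(0),4),z[m].max())
  ret = um.true_divide(
Traceback (most recent call last):
  File "meas.py", line 8, in <module>
    m=near(P,.50,.14,.07)&(z>.042)&(z<.056); print('handle top',m.sum(),rect(P[m]),np.round(P[m].mean(0),4),z[m].max())
                                                                                                            ~~~~~~~~^^
ValueError: zero-size array to reduction operation maximum which has no identity
```

```bash
python3 -m jog '[{"rotation":[0,0,0.5],"translation":[1,-2,0],"grip":15},{"rotation":[0,0,2],"translation":[4,-8,0],"grip":15},{"rotation":[0,0,3.5],"translation":[8,-16,0],"grip":15},{"rotation":[0,0,5.5],"translation":[12,-24,0],"grip":15},{"rotation":[0,0,7],"translation":[16,-32,0],"grip":15},{"rotation":[0,0,8.5],"translation":[20,-40,0],"grip":15},{"rotation":[0,0,10.5],"translation":[24,-48,0],"grip":15},{"rotation":[0,0,12],"translation":[28,-55,0],"grip":15},{"rotation":[0,0,13],"translation":[30.5,-60,0],"grip":15},{"rotation":[0,0,13.5],"translation":[31.5,-62,0],"grip":15},{"rotation":[0,0,13.5],"translation":[31.5,-62,0],"grip":15},{"rotation":[0,0,13.5],"translation":[31.5,-62,0],"grip":15}]'; cat > look.py <<'E'
from h import *
import sys
p,d=imaging.camera('side'); P,C,U=cloud('side',p,d); r,g,b=C.T; z=P[:,2]
hsv=cv2.cvtColor(C.astype(np.uint8)[None],cv2.COLOR_RGB2HSV)[0].astype(int)
m=near(P,.615,.062,.1)&(z>.034)&(z<.044)&(hsv[:,0]<30)&(r>g+10)&(r>120)&(P[:,0]<.672)
print(m.sum(),rect(P[m]))
cv2.imwrite('pics/%s.png'%sys.argv[1],cv2.resize(p[120:280,170:410,::-1],None,fx=3,fy=3,interpolation=cv2.INTER_CUBIC))
E
python3 look.py s1
```

```text
time: 7.1
ee_pos: [0.5203, 0.0688, 0.0219]
tcp_rot: [179.9, 0.1, 176.4]
wrist_force: [-1.5, 1.4, 6.7]
opening: 0.0195
grasp_force: 38.6
447 (array([613.7,  40.3]), array([155. , 108.9]), 86.0)
```

View pics/s1.png

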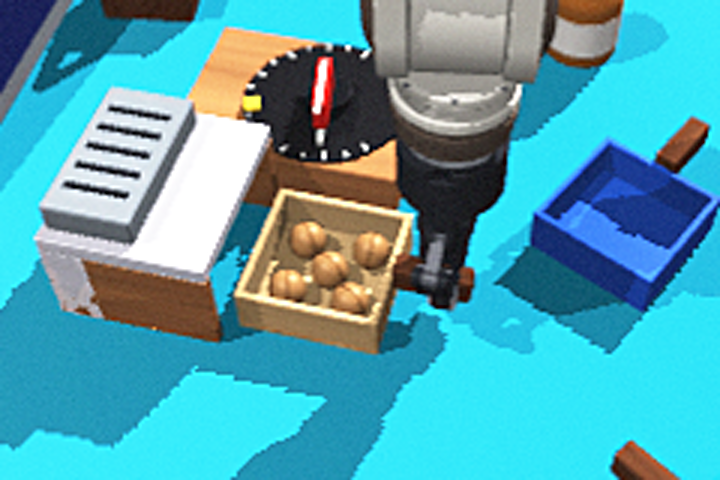

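The picture shows the gripped tray (crop 325,270) with its five nuts in front of the bay mouth. I check the alignment numerically.

```bash
python3 - <<'E'
from h import *
for n in ('side','top'):
    p,d=imaging.camera(n); P,C,U=cloud(n,p,d); r,g,b=C.T; z=P[:,2]
    m=near(P,.615,.062,.09)&(z>.034)&(z<.045)&(r>g+10)&(r>110)&(P[:,0]<.672)&(P[:,1]>-.004)
    print(n,m.sum(),rect(P[m]))
    m=near(P,.73,.06,.13)&(z>.08)&(z<.097)&(abs(r-b)<40)&(P[:,0]<.74);Q=P[m];
    # canopy edges in warmer frame about origin guess
    a=np.radians(-3.65); R=np.array([[np.cos(a),np.sin(a)],[-np.sin(a),np.cos(a)]]); W=(Q[:,:2]-[.68,.058])@R.T
    print('canopy x,y pct',np.percentile(W,[1,99],axis=0).round(4).tolist())
E
```

```text
side 380 (array([615.1,  61.7]), array([112.1, 109.2]), 86.0)
canopy x,y pct [[-0.0007, -0.0742], [0.056, 0.0739]]
top 83 (array([663.7,  63.5]), array([ 26.7, 110.7]), 8.1)
canopy x,y pct [[-0.0014, -0.0713], [0.0558, 0.0759]]
```

```bash
python3 -m jog '[{"rotation":[0,0,0],"translation":[2,0,0],"grip":15},{"rotation":[0,0,0],"translation":[6,-0.4,0],"grip":15},{"rotation":[0,0,0],"translation":[12,-0.8,0],"grip":15},{"rotation":[0,0,0],"translation":[19,-1.2,0],"grip":15},{"rotation":[0,0,0],"translation":[26,-1.7,0],"grip":15},{"rotation":[0,0,0],"translation":[33,-2.1,0],"grip":15},{"rotation":[0,0,0],"translation":[40,-2.5,0],"grip":15},{"rotation":[0,0,0],"translation":[47,-3,0],"grip":15},{"rotation":[0,0,0],"translation":[54,-3.4,0],"grip":15},{"rotation":[0,0,0],"translation":[61,-3.9,0],"grip":15},{"rotation":[0,0,0],"translation":[68,-4.3,0],"grip":15},{"rotation":[0,0,0],"translation":[75,-4.8,0],"grip":15},{"rotation":[0,0,0],"translation":[82,-5.2,0],"grip":15},{"rotation":[0,0,0],"translation":[88,-5.6,0],"grip":15},{"rotation":[0,0,0],"translation":[93,-5.9,0],"grip":15},{"rotation":[0,0,0],"translation":[97,-6.2,0],"grip":15},{"rotation":[0,0,0],"translation":[99,-6.3,0],"grip":15},{"rotation":[0,0,0],"translation":[100,-6.4,0],"grip":15},{"rotation":[0,0,0],"translation":[100,-6.4,0],"grip":15}]'
```

```text
time: 9.15
ee_pos: [0.6193, 0.0621, 0.022]
tcp_rot: [180.0, 0.0, 176.3]
wrist_force: [-7.1, 0.4, 10.2]
opening: 0.0193
grasp_force: 39.5
```

```bash
python3 -m jog '[{"rotation":[0,0,0],"translation":[1,0,0],"grip":15},{"rotation":[0,0,0],"translation":[2,-0.1,0],"grip":15},{"rotation":[0,0,0],"translation":[3,-0.2,0],"grip":15},{"rotation":[0,0,0],"translation":[4,-0.2,0],"grip":15},{"rotation":[0,0,0],"translation":[5,-0.3,0],"grip":15},{"rotation":[0,0,0],"translation":[5,-0.3,0],"grip":15},{"rotation":[0,0,0],"translation":[5,-0.3,0],"grip":15}]'
```

```text
time: 9.85
ee_pos: [0.6242, 0.0618, 0.022]
tcp_rot: [180.0, 0.0, 176.3]
wrist_force: [-8.0, 1.0, 10.0]
opening: 0.0194
grasp_force: 39.5
```

No contact force yet, so I push on in small steps.

```bash
python3 -m jog '[{"rotation":[0,0,0],"translation":[1,0,0],"grip":15},{"rotation":[0,0,0],"translation":[2,-0.1,0],"grip":15},{"rotation":[0,0,0],"translation":[2,-0.1,0],"grip":15}]'|grep -E 'ee|force'; python3 -m jog '[{"rotation":[0,0,0],"translation":[1,0,0],"grip":15},{"rotation":[0,0,0],"translation":[2,-0.1,0],"grip":15},{"rotation":[0,0,0],"translation":[2,-0.1,0],"grip":15}]'|grep -E 'ee|force'
```

```text
ee_pos: [0.6249, 0.0618, 0.022]
wrist_force: [-16.3, 1.8, 14.5]
grasp_force: 40.0
ee_pos: [0.625, 0.0617, 0.0219]
wrist_force: [-26.1, 0.7, 20.9]
grasp_force: 40.9
```

```bash
python3 -m jog '[{"rotation":[0,0,0],"translation":[-2,0,0],"grip":15},{"rotation":[0,0,0],"translation":[-3,0,0],"grip":15},{"rotation":[0,0,0],"translation":[-3,0,0],"grip":30},{"rotation":[0,0,0],"translation":[-3,0,0],"grip":50},{"rotation":[0,0,0],"translation":[-3,0,0],"grip":50},{"rotation":[0,0,0],"translation":[-3,0,0],"grip":50},{"rotation":[0,0,0],"translation":[-3,0,20],"grip":50},{"rotation":[0,0,0],"translation":[-3,0,60],"grip":50},{"rotation":[0,0,0],"translation":[-3,0,100],"grip":50},{"rotation":[0,0,0],"translation":[-80,80,150],"grip":50},{"rotation":[0,0,0],"translation":[-160,120,200],"grip":50},{"rotation":[0,0,0],"translation":[-160,120,200],"grip":50},{"rotation":[0,0,0],"translation":[-160,120,200],"grip":50},{"rotation":[0,0,0],"translation":[-160,120,200],"grip":50}]'
cat > dial.py <<'E'
from h import *
A=[]
for n in('top','side'):
    p,d=imaging.camera(n); P,C,U=cloud(n,p,d); r,g,b=C.T; z=P[:,2]
    cv2.imwrite('pics/last_%s.png'%n,p[:,:,::-1])
    m=near(P,.63,.06,.06)&(z>.04)&(z<.055)&(r+g+b<330);print(n,'handle',m.sum(),rect(P[m]) if m.sum() else '')
    m=near(P,.65,-.095,.06)&(r>130)&(g<90)&(b<90)&(z>.076);Q=P[m]
    e=np.linalg.eigh(np.cov(Q[:,:2].T))[1][:,1]; print('lever',m.sum(),rect(Q),Q.mean(0).round(4),'ang',np.degrees(np.arctan2(e[1],e[0])))
    m=near(P,.7115,-.076,.02)&(r>130)&(g>110)&(b<110);c=at_z(n,*U[m].mean(0),.052);print('clip',m.sum(),c.round(4))
    m=near(P,.65,-.095,.076)&(z>.04)&(z<.053)&(r+g+b<130);print('plate',m.sum(),[np.round(q,4) for q in cv2.minEnclosingCircle((P[m][:,:2]*1000).astype(np.float32))])
    for t,zz in dict(dial_axis=.048,dial_lever=.073,dial_tip=.053,clip_mark=.05).items():
        print(t,[(round(q['confidence'],2),np.round(at_z(n,*q['uv'],zz)[:2]*1000).tolist()) for q in spotter.mark_of(n,t)[:2]])
E
python3 dial.py
python3 -c "
import cv2
a=cv2.imread('pics/last_side.png');cv2.imwrite('pics/s2.png',cv2.resize(a[120:280,170:410],None,fx=3,fy=3,interpolation=cv2.INTER_CUBIC))"
```

```text
time: 11.85
ee_pos: [0.4666, 0.183, 0.223]
tcp_rot: [179.9, 0.1, 176.4]
wrist_force: [0.4, 0.7, -0.1]
opening: 0.0502
grasp_force: 0.0
top handle 151 (array([634.,  58.]), array([88. , 64.8]), 83.4)
lever 26 (array([642.7, -79.5]), array([ 9.1, 53.8]), 18.7) [ 0.643  -0.0798  0.084 ] ang 102.14343804565638
clip 55 [ 0.717  -0.0738  0.052 ]
plate 1120 [array([649.3917, -90.2422]), np.float64(71.0953)]
dial_axis [(0.79, [655.0, -96.0]), (0.47, [640.0, -42.0])]
dial_lever [(0.64, [646.0, -62.0]), (0.42, [659.0, 65.0])]
dial_tip [(0.64, [675.0, 93.0]), (0.53, [637.0, -50.0])]
clip_mark [(0.54, [655.0, -85.0]), (0.44, [715.0, -78.0])]
side handle 231 (array([636.3,  62.7]), array([30.2, 63. ]), 87.7)
lever 40 (array([647.1, -78.1]), array([11.9, 58. ]), 8.1) [ 0.6433 -0.0751  0.0844] ang 97.14928839464898
clip 34 [ 0.7121 -0.0752  0.052 ]
plate 831 [array([650.7319, -94.8644]), np.float64(70.6543)]
dial_axis [(0.78, [650.0, -92.0])]
dial_lever [(0.84, [643.0, -62.0])]
dial_tip [(0.78, [648.0, -44.0]), (0.18, [673.0, 407.0])]
clip_mark [(0.37, [711.0, -75.0])]
```

View pics/s2.png

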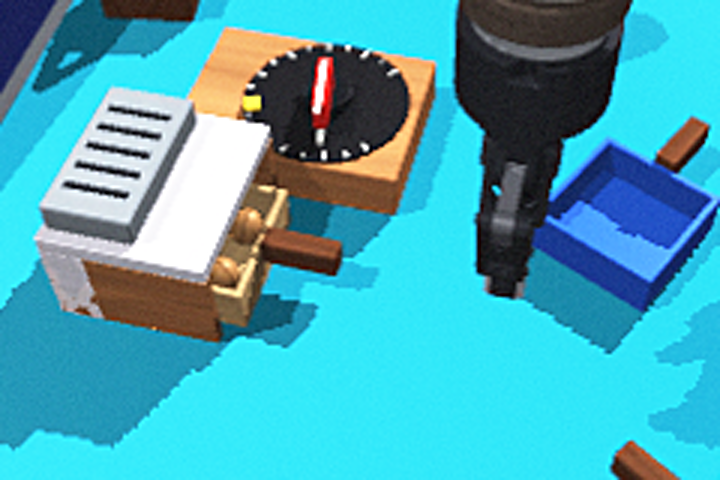

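The tray is home: its handle centre is at x≈635, as predicted. The lever (crop 320,90) has its white tip at (320,137), and the yellow clip is at (252,103). I move above the lever.

```bash
python3 -m jog '[{"rotation":[0,0,-79],"translation":[179,-243,-70],"grip":42},{"rotation":[0,0,-79],"translation":[179,-243,-70],"grip":42},{"rotation":[0,0,-79],"translation":[179,-243,-70],"grip":42},{"rotation":[0,0,-79],"translation":[179,-243,-70],"grip":42},{"rotation":[0,0,-79],"translation":[179,-243,-70],"grip":42},{"rotation":[0,0,-79],"translation":[179,-243,-70],"grip":42},{"rotation":[0,0,-79],"translation":[179,-243,-70],"grip":42},{"rotation":[0,0,-79],"translation":[179,-243,-70],"grip":42},{"rotation":[0,0,-79],"translation":[179,-243,-70],"grip":42},{"rotation":[0,0,-79],"translation":[179,-243,-70],"grip":42},{"rotation":[0,0,-79],"translation":[179,-243,-70],"grip":42},{"rotation":[0,0,-79],"translation":[179,-243,-70],"grip":42}]' 20
python3 - <<'E'
import numpy as np
for k in range(1,15):
    t=np.radians(97.5-79.5*k/14); print(round(-79.5*k/14,1),np.round(36*np.array([np.cos(t)-np.cos(np.radians(97.5)),np.sin(t)-np.sin(np.radians(97.5))]),1))
E
```

```text
time: 13.55
ee_pos: [0.6475, -0.0617, 0.1501]
tcp_rot: [-180.0, -0.0, 97.5]
wrist_force: [-0.6, -0.2, -0.5]
opening: 0.0421
grasp_force: 0.0
-5.7 [3.6 0.3]
-11.4 [7.1 0.2]
-17.0 [10.7 -0.2]
-22.7 [14.1 -1. ]
-28.4 [17.5 -2.1]
-34.1 [20.8 -3.5]
-39.8 [23.9 -5.2]
-45.4 [26.8 -7.3]
-51.1 [29.5 -9.6]
-56.8 [ 32.  -12.2]
-62.5 [ 34.2 -15. ]
-68.1 [ 36.1 -18. ]
-73.8 [ 37.7 -21.2]
-79.5 [ 38.9 -24.6]
```

```bash
python3 -m jog '[{"rotation":[0,0,0],"translation":[0,0,-30],"grip":42},{"rotation":[0,0,0],"translation":[0,0,-60],"grip":42},{"rotation":[0,0,0],"translation":[0,0,-82],"grip":42},{"rotation":[0,0,0],"translation":[0,0,-89],"grip":42},{"rotation":[0,0,0],"translation":[0,0,-89],"grip":30},{"rotation":[0,0,0],"translation":[0,0,-89],"grip":20},{"rotation":[0,0,0],"translation":[0,0,-89],"grip":8},{"rotation":[0,0,0],"translation":[0,0,-89],"grip":8},{"rotation":[0,0,0],"translation":[0,0,-89],"grip":8},{"rotation":[0,0,0],"translation":[0,0,-89],"grip":8}]' 25
```

```text
time: 14.55
ee_pos: [0.6474, -0.0616, 0.063]
tcp_rot: [180.0, 0.0, 97.3]
wrist_force: [-5.0, 0.6, 4.9]
opening: 0.0116
grasp_force: 24.1
```

```bash
python3 -m jog '[{"rotation":[0,0,-2.5],"translation":[1.6,0.1,0],"grip":8},{"rotation":[0,0,-5.7],"translation":[3.5,0.1,0],"grip":8},{"rotation":[0,0,-11.4],"translation":[6.9,0,0],"grip":8},{"rotation":[0,0,-17],"translation":[10.3,-0.3,0],"grip":8},{"rotation":[0,0,-22.7],"translation":[13.5,-1.1,0],"grip":8},{"rotation":[0,0,-28.4],"translation":[16.7,-2.3,0],"grip":8},{"rotation":[0,0,-34.1],"translation":[19.9,-3.7,0],"grip":8},{"rotation":[0,0,-39.8],"translation":[22.8,-5.4,0],"grip":8},{"rotation":[0,0,-45.4],"translation":[25.5,-7.4,0],"grip":8},{"rotation":[0,0,-51.1],"translation":[28,-9.6,0],"grip":8},{"rotation":[0,0,-56.8],"translation":[30.3,-12.1,0],"grip":8},{"rotation":[0,0,-62.5],"translation":[32.3,-14.9,0],"grip":8},{"rotation":[0,0,-68],"translation":[34.1,-17.7,0],"grip":8},{"rotation":[0,0,-73],"translation":[35.4,-20.3,0],"grip":8},{"rotation":[0,0,-76],"translation":[36,-22,0],"grip":8},{"rotation":[0,0,-76],"translation":[36,-22,0],"grip":8},{"rotation":[0,0,-76],"translation":[36,-22,0],"grip":8}]'
python3 - <<'E'
from h import *
p,d=imaging.camera('side');cv2.imwrite('pics/s3.png',cv2.resize(p[130:230,190:330,::-1],None,fx=5,fy=5,interpolation=cv2.INTER_CUBIC))
for n in('side','top'):
  imaging.camera(n)
  for t,zz in dict(dial_tip=.053,clip_mark=.05).items():
    print(n,t,[(round(q['confidence'],2),np.round(at_z(n,*q['uv'],zz)[:2]*1000).tolist()) for q in spotter.mark_of(n,t)[:2]])
E
```

```text
time: 16.25
ee_pos: [0.6837, -0.0837, 0.063]
tcp_rot: [180.0, -0.1, 21.4]
wrist_force: [-4.2, 0.3, 6.6]
opening: 0.0117
grasp_force: 25.0
side dial_tip [(0.84, [706.0, -72.0])]
side clip_mark [(0.61, [722.0, -88.0])]
top dial_tip []
top clip_mark []
```

View pics/s3.png

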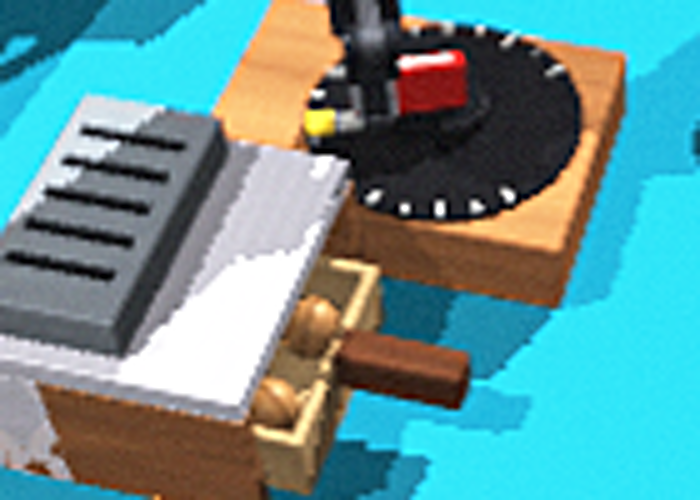

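The pointer tip (crop 345,122) stands next to the clip (crop 320,122). I let go, retreat and measure.

```bash
python3 -m jog '[{"rotation":[0,0,0],"translation":[0,0,0],"grip":20},{"rotation":[0,0,0],"translation":[0,0,0],"grip":40},{"rotation":[0,0,0],"translation":[0,0,0],"grip":40},{"rotation":[0,0,0],"translation":[0,0,20],"grip":40},{"rotation":[0,0,0],"translation":[0,0,60],"grip":40},{"rotation":[0,0,0],"translation":[0,0,100],"grip":40},{"rotation":[0,0,0],"translation":[-60,-10,130],"grip":40},{"rotation":[0,0,0],"translation":[-110,-20,130],"grip":40},{"rotation":[0,0,0],"translation":[-160,-20,130],"grip":40},{"rotation":[0,0,0],"translation":[-210,-20,130],"grip":40},{"rotation":[0,0,0],"translation":[-240,-20,130],"grip":40},{"rotation":[0,0,0],"translation":[-240,-20,130],"grip":40},{"rotation":[0,0,0],"translation":[-240,-20,130],"grip":40}]' | head -2
python3 dial.py
python3 -c "
import cv2
a=cv2.imread('pics/last_side.png')[130:210,230:330];b=cv2.imread('pics/last_top.png')[110:190,330:430]
cv2.imwrite('pics/s4.png',cv2.resize(cv2.hconcat([a,b]),None,fx=4,fy=4,interpolation=cv2.INTER_CUBIC))"
```

```text
time: 17.9
ee_pos: [0.4432, -0.1038, 0.1921]
top handle 145 (array([633. ,  45.2]), array([70.5, 63.6]), 85.7)
lever 17 (array([659.7, -83.2]), array([52. , 10.5]), 32.5) [ 0.6522 -0.0891  0.086 ] ang -152.57650594014476
clip 48 [ 0.7188 -0.0735  0.052 ]
plate 1100 [array([649.7368, -90.2724]), np.float64(71.0999)]
dial_axis [(0.58, [657.0, -96.0])]
dial_lever [(0.68, [687.0, -85.0])]
dial_tip [(0.65, [701.0, -68.0])]
clip_mark [(0.42, [673.0, 389.0])]
side handle 227 (array([637.1,  61.4]), array([64.7, 24.6]), 1.3)
lever 79 (array([663.9, -86.6]), array([56.2, 10.7]), 27.5) [ 0.6635 -0.0865  0.0821] ang -157.461788488421
clip 31 [ 0.7126 -0.0755  0.052 ]
plate 833 [array([650.9749, -94.5149]), np.float64(70.9942)]
dial_axis [(0.79, [646.0, -100.0])]
dial_lever [(0.62, [687.0, -94.0])]
dial_tip [(0.64, [708.0, -84.0]), (0.55, [457.0, 424.0])]
clip_mark [(0.61, [714.0, -77.0])]
```

View pics/s4.png

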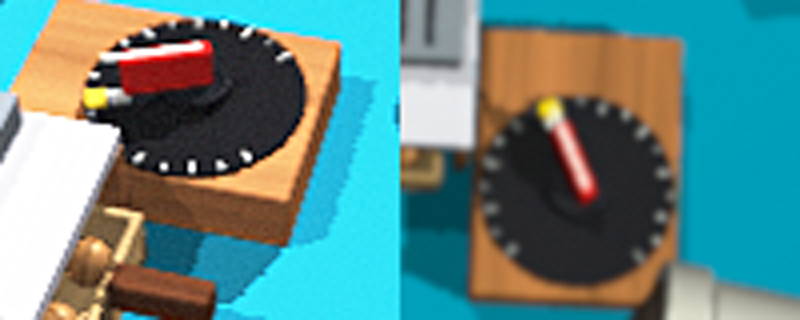

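```bash
python3 - <<'E'
from h import *
for n in('side','top'):
    p,d=imaging.camera(n); P,C,U=cloud(n,p,d); r,g,b=C.T
    sel=near(P,.706,-.078,.022)
    Y=sel&(r>120)&(g>100)&(b<.55*g); W=sel&(r>110)&(b>.72*r)&(abs(r-g)<40)
    f=lambda m,z:(np.array([at_z(n,*u,z)[:2]*1000 for u in U[m]]))
    c=f(Y,.053).mean(0); w=f(W,.053); print(n,'clip',Y.sum(),c.round(1),'white',len(w),w.round(0).tolist())
    if len(w):
        w=w.mean(0)
        for ax in([650.5,-95.5],[650,-95.5],[652,-97]):
            a=lambda q:np.degrees(np.arctan2(q[1]-ax[1],q[0]-ax[0])); print(ax,a(c).round(1),a(w).round(1),np.hypot(*(w-ax)).round(1),np.hypot(*(c-ax)).round(1))
    # plate ring ticks as axis check: ellipse of dark px
    m=near(P,.65,-.095,.085)&(r+g+b<130)&(P[:,2]>.04)&(P[:,2]<.055); h=cv2.convexHull(f(m,.048).astype(np.float32)); print('plate fit',cv2.fitEllipse(h))
E
```

```text
side clip 27 [711.2 -75.5] white 34 [[713.0, -117.0], [710.0, -118.0], [707.0, -118.0], [705.0, -119.0], [702.0, -119.0], [700.0, -119.0], [714.0, -113.0], [712.0, -113.0], [709.0, -114.0], [706.0, -114.0], [704.0, -115.0], [701.0, -115.0], [699.0, -116.0], [704.0, -84.0], [699.0, -85.0], [696.0, -86.0], [705.0, -80.0], [703.0, -81.0], [700.0, -81.0], [698.0, -82.0], [695.0, -82.0], [702.0, -77.0], [699.0, -78.0], [697.0, -78.0], [694.0, -79.0], [692.0, -79.0], [689.0, -80.0], [698.0, -74.0], [696.0, -75.0], [693.0, -75.0], [709.0, -65.0], [710.0, -61.0], [708.0, -62.0], [708.0, -54.0]]
[650.5, -95.5] 18.3 4.5 51.9 63.9
[650, -95.5] 18.1 4.5 52.4 64.4
[652, -97] 20.0 6.3 50.6 63.0
plate fit ((649.9229736328125, -94.39179992675781), (137.88255310058594, 141.77499389648438), 35.85101318359375)
top clip 28 [714.4 -72.8] white 14 [[707.0, -78.0], [707.0, -80.0], [707.0, -83.0], [704.0, -77.0], [704.0, -80.0], [704.0, -83.0], [701.0, -72.0], [701.0, -74.0], [701.0, -77.0], [701.0, -80.0], [698.0, -71.0], [698.0, -74.0], [698.0, -77.0], [695.0, -74.0]]
[650.5, -95.5] 19.5 19.4 54.3 67.8
[650, -95.5] 19.4 19.3 54.8 68.3
[652, -97] 21.2 21.5 53.4 66.9
plate fit ((650.562744140625, -91.74694061279297), (133.07000732421875, 138.3105010986328), 163.4779052734375)
```

The side view gives the pointer at 18.6° and the clip at 18.3°; the top view gives 19.4° and 19.5°. The tray is home and the gripper is free, so I hand in.

```bash
python3 -c "
from workcell import bot; print(bot.job_done())"
```

```text
the job is handed in; nothing more can be done
None
```

The job is handed in (no verdict came back): the tray sits against the back stop, with no nut seen to spill (only the front two show under the canopy), the dial pointer is within about 1° of the middle of the clip, the gripper has let go, and the arm stayed clear of the mug, jar and nutcracker.

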